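# Open the drain cleaner at the sink

### The job

Open the drain cleaner that stands in the bottle clamp on the sink shelf: swing the lever of the clamp's ring clockwise (seen from above) to its locked mark so that the bottle is held fast, then press the safety cap down and twist it anticlockwise until it comes free of the neck. Lift the cap off and finish still holding it level, straight above the open mouth by about a hand's breadth; the bottle stays upright in the locked clamp and the other things on the shelf stay where they are.

Things in the scene. Friction and masses are not known exactly. Their poses are not given: they have to be found in the camera images.
- ring (a joint): angle of the clamp's lock ring (aluminium collar, 107 mm across, round the bottle's foot), rad: 0 open, growing clockwise seen from above, 1.25 at the locked mark, hard stop at 1.30; starts at 0 to 0.35. Stiff (about 4 to 7 N at the peg), stays where left. From about 0.8 it squeezes three rubber jaws on the bottle; until then the bottle spins with the cap on the cup's wet floor
- lever_peg (a point): centre of the upright round black thumb peg at the end of the ring's lever, gripped or pushed from above: 16 mm thick, its axis 105 mm from the clamp axis, its top 18 mm above this point, the lever's upper face 24 mm below this point. x axis outward along the lever, z up. The lever is 12 mm wide
- clamp_axis (a point): point on the vertical axis of the bottle clamp (fixed to the shelf at a varying place and yaw), about which ring and lever turn, at the height of the lever, 28 mm above the shelf; z up
- locked_mark (a point): where the lever_peg point stands when the ring is at its locked mark (105 mm from the clamp axis). The mark itself is a flat grey tongue, 26 mm wide with a white ridge on each side, that sticks out from the clamp's base flange up to 98 mm from the axis: at the mark the lever lies centred over it
- cap_center (a point): centre (half-way up) of the push-and-turn safety cap on the drain cleaner: white ribbed plastic, round, 44 mm in diameter, 25 mm high; z up along its axis, x turns with the cap. Take it from above by its sides: the bottle's shoulder is 22 mm below the cap's lower rim. Locked, this point is 0.5 mm above bottle_mouth
- bottle_mouth (a point): centre of the open mouth (top of the neck) of the drain cleaner bottle: a loose, grey, round bottle with a paper label, 60 mm in diameter, 140 mm high without cap, which stands in the clamp's cup, 6 mm above the shelf; z along its axis, upward
- cap: the same cap, 22 g, origin 12.5 mm below cap_center. Three inner lugs sit in notches of the neck, sprung up (7 N at rest, 1.2 N per mm): no turning or lifting until pressed down at least 4.5 mm (bottoms at 7 mm, 15 N). Turned anticlockwise seen from above it is past its catch from 0.75 rad, free to lift from 0.85 to 1.4 rad (best 1.15), where it is stopped
- bottle: the drain cleaner bottle, 0.4 kg, origin at the centre of its underside
- shelf: the white plastic shelf on which all stands, 480 by 1080 mm, top at z = 0.030, with a 20 mm lip at the far edge and the ends; fixed; origin under its centre
- lunch_box: bystander: yellow plastic lunch box with spring clips, 172 x 112 x 55 mm, origin at the centre of its underside
- scourer_holder: bystander: round steel wire pot scourer holder, 91 mm across, 63 mm high, origin under its centre
- ashtray: bystander: glass ashtray with a piece of soap, 100 mm across, 28 mm high, origin under its centre; it stands by the clamp on the side away from the lever
- mug: bystander: aluminium mug, 76 mm across and 82 mm high, handle to its own +y, origin under its centre; it stands by the clamp on the side away from the lever
- brush: bystander: grey silicone dish brush lying near the shelf's far edge, 230 mm long along its x, 38 mm high, origin under it
- dish_soap: bystander: pale dish soap bottle with a narrow pull spout, 58 mm across, 190 mm high, origin under its centre
- bowl: bystander: white bowl, 124 mm across, 52 mm high, origin under its centre

How it is judged:
By the outcome, as a careful person would: the job done as asked, in the order asked, and still so for the second after the job is handed in, while the arm keeps its last pose, push and grip.
It also fails if it takes over 51 s, if anything falls off the work surface, if the arm or the gripper's body presses on something with over 40 N, if the wrist force passes 120 N, or if a joint passes its speed limit or range.

### The arm

A 6-joint arm with a two-finger parallel gripper is mounted at the origin on the work surface. World frame = base frame: x ahead of the robot, y to its left, z up, the work surface at z = 0. Lengths are in m, angles in rad, forces in N, time in s.
With the tool pointing down it reaches from about 0.3 to 0.875 m from the base axis. Payload 6.4 kg.
Tool frame: the origin (TCP) lies on the centre line of the jaws, within the pads' length; the fingertips stand 14 mm ahead of it and the grasp point (between the pads) lies 5 mm behind it; z points along the fingers, y is the line along which they close (so a half turn about z gives the same grasp; the last joint's range is limited). The gripper opens to 85 mm and grips with 20 to 120 N. Pads are 22 mm wide; open, the fingers measure 114 mm over their backs; the gripper's body (76 mm by 85 mm) begins 54 mm behind the grasp point. The pads swing forward as they close: fully open they stand 13 mm farther back than shut.
Start: joints at [1.072, 0.181, 1.607, -0, 1.354, -0.206], TCP at [0.166, 0.551, 0.245] pointing down, gripper open.
Joint ranges: [-2.99, 2.99], [-0.89, 2.07], [0.3, 2.58], [-1.14, 4.28], [0, 2.63], [-3.12, 3.12]. Speed limits (rad/s): [2.57, 2.57, 3.01, 3.14, 3.14, 3.14].

### API

Orientations are given as a unit quaternion [w, x, y, z].
In Python, from bench import manip gives the robot as it stands. The module is installed in compiled form; this text tells all that it offers.
- The arm moves only by the shell command python3 -m creep 'ROWS' [FORCE]. ROWS is JSON, a list of rows, each a list of 3 entries, a list of its own where there are three numbers: the shift along the tool's x, y, z as a fraction of full scale, then the turn, a rotation vector about the tool's x, y, z as a fraction of full scale, then the closure, from -1 (fully open) to 1 (shut), so that 0 is half open. In form: [[[x, y, z], [ax, ay, az], jaw], ...]. A call has 1 to 10 rows; each row is the pose to reach, as a shift and turn from the pose commanded when the call began, along the tool's axes at that moment; what a row does not reach only later rows make up. Full scale, the value 1, is 0.1 m for a shift and 30 degrees for a turn. A row lasts 1/12 s, in which the tool goes at most 41.7 mm and 7.16 degrees, less where a joint would pass 70% of its speed; a pose out of reach is approached as far as the arm can. A call with a number of a shift or a turn outside -1 to 1 is refused whole. A call with a gripper value outside its range is refused whole. The fingers move at their own pace and stop on an object; FORCE is the grip in N (left out, the last holds). Time passes only in rows, so rows that repeat a pose let the fingers close. It gives the time, the measured TCP pose, the force, the opening and the grip force at its end, in the units of the state.
- manip.observe(): the state, without advancing time (a new reading comes with each control period).
- manip.camera(name): name is "side" or "top" or "wrist"; returns a dict with "color" (480x640x3 uint8, red, green, blue), "z_map" (480x640 float32, m along the optical axis (not along the pixel's ray), 0 where there is no reading), "intrinsics" (3x3 intrinsics, pixels), "R" (3x3) and "t" (3): a world point X has camera coordinates R X + t; the wrist camera has in their place "tool_from_camera" (4x4, takes a point from camera to tool coordinates, whose origin is the TCP and whose axes are the flange's). Camera axes: x right, y down, z forward; pixel columns grow to the right and rows downward; lengths in m; the calibration is good to about 2 mm. A picture is of the moment at which its call begins: read the wrist's pose just before it.
- manip.job_done(): hands the job in; it is judged then, once.
The state is a dict: "clock": time; "joints": joint angles; "joint_velocities": joint speeds; "effort": joint torques, N m; "eef_pos": TCP position; "tool_rot": TCP orientation; "force": force on the tool from outside, world axes, zero at the start; "torque": the same for the moment, N m; "width": opening from 0.0 (shut) to 1.0 (fully open); "grip_force": force on a finger pad.
Only numpy, scipy, OpenCV 4.12 (cv2) and the standard library are available. Lean on these libraries where they do the work, as an engineer would, in place of code of your own. Each camera call takes 0.05 s, during which the arm holds its last target. There are 200 camera calls.

## Working session

There is one attempt and no reset: what is moved stays moved. The work goes in short steps, Python scripts to look and compute and a shell command to move; the robot and the scene stay as the last step left them, time stands still between calls to the robot, and variables do not carry over. Pictures are saved under pics/ and viewed, at most 10 in all, crops included, and the job is handed in when it is done.

```bash
mkdir -p pics
cat > h.py <<'E'
from bench import manip
import numpy as np, cv2
from scipy.spatial.transform import Rotation as Ro
def cam(n):
    s=manip.observe(); c=manip.camera(n)
    if n=="wrist":
        q=s["tool_rot"]; T=np.eye(4); T[:3,:3]=Ro.from_quat([q[1],q[2],q[3],q[0]]).as_matrix(); T[:3,3]=s["eef_pos"]
        M=T@np.array(c["tool_from_camera"])
    else:
        R=np.array(c["R"]); M=np.eye(4); M[:3,:3]=R.T; M[:3,3]=-R.T@np.array(c["t"])
    z=c["z_map"]; K=np.array(c["intrinsics"]); v,u=np.mgrid[:480,:640]
    P=np.stack([(u-K[0,2])/K[0,0]*z,(v-K[1,2])/K[1,1]*z,z],-1)
    W=P@M[:3,:3].T+M[:3,3]; W[z==0]=np.nan
    return c["color"],W,M,K
def save(n,f):
    C,W,M,K=cam(n); cv2.imwrite(f"pics/{f}.png",C[...,::-1]); np.savez(f"{f}.npz",C=C,W=W,M=M,K=K); return C,W,M,K
E
python3 - <<'E'
from h import *
s=manip.observe(); print(s)
save("top","top0"); save("side","side0")
a=np.hstack([cv2.imread("pics/top0.png")]);
E
```

```text
{'clock': 0.0, 'joints': array([ 1.07167485e+00,  1.81548068e-01,  1.60798364e+00,  1.47799868e-06,
        1.35379133e+00, -2.06309022e-01]), 'joint_velocities': array([ 0.00152597,  0.00064927,  0.00136815,  0.00022718, -0.00057066,
        0.00161967]), 'effort': array([ 1.05911578e-03, -4.44876587e+01, -3.51339483e+01, -1.53333672e-04,
        9.27751302e-03, -4.89255015e-06]), 'eef_pos': array([0.16570774, 0.55006787, 0.24439195]), 'tool_rot': array([-2.99555615e-04,  1.45883861e-01,  9.89301345e-01, -8.11680986e-04]), 'force': array([ 0.30408213, -0.67809569, -0.65299378]), 'torque': array([-0.03650393,  0.01631302,  0.02973669]), 'grip_force': 0.0, 'width': 1.0018286704577022}
```

View pics/top0.png

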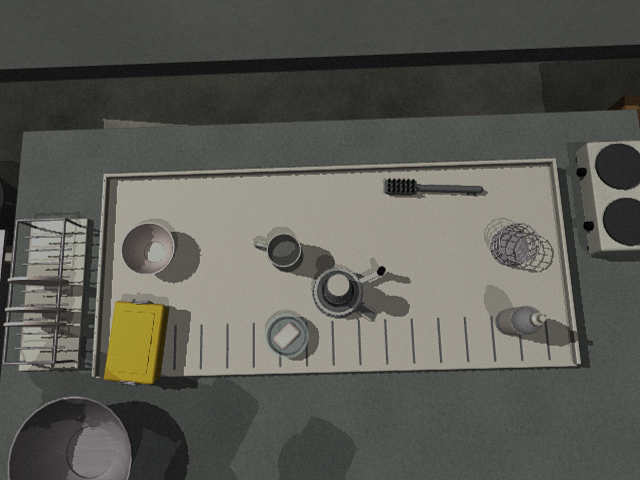

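View pics/side0.png

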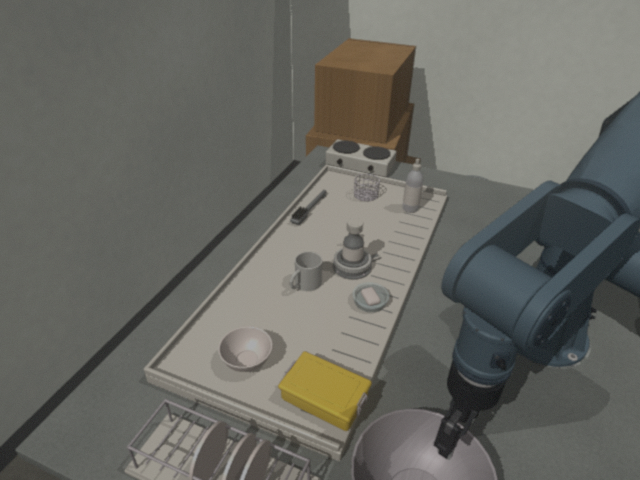

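Top view: cap at about (340,286), clamp ring round (338,292), black lever peg at (381,271), locked tongue towards (370,315); mug (284,251) and ashtray (289,337) lie on the far side of the lever. The side view agrees.

Run:
```python
from h import *
d=np.load("top0.npz"); C,W=d["C"],d["W"]
print(W[292,300],W[292,375],W[240,400])
def reg(u0,u1,v0,v1,z0,z1,n):
    w=W[v0:v1,u0:u1].reshape(-1,3); m=(w[:,2]>z0)&(w[:,2]<z1); w=w[m]
    print(n,len(w),np.median(w,0).round(4),((w.min(0)+w.max(0))/2).round(4),np.ptp(w,axis=0).round(4))
reg(315,365,265,312,.17,.22,"cap")
reg(372,390,262,280,.06,.12,"peg")
reg(305,370,262,325,.045,.075,"ring")
print(W[312:320:2,362:378:3].round(3).tolist())
a=C[240:340,270:420,::-1]; cv2.imwrite("pics/z.png",cv2.resize(a,None,fx=5,fy=5,interpolation=cv2.INTER_CUBIC))
```

```text
[0.54167744 0.06931885 0.03545218] [ 0.53681819 -0.10287466  0.03370131] [ 0.65625162 -0.16668951  0.03578707]
cap 414 [ 0.5378 -0.016   0.1903] [ 0.5381 -0.0163  0.1837] [0.0449 0.0445 0.023 ]
peg 102 [ 0.575  -0.1096  0.0858] [ 0.576  -0.1087  0.0844] [0.0202 0.0274 0.0484]
ring 1174 [ 0.5351 -0.0204  0.0681] [ 0.5305 -0.0153  0.0601] [0.1252 0.1472 0.0299]
[[[0.492, -0.071, 0.037], [0.492, -0.078, 0.037], [0.492, -0.085, 0.036], [0.491, -0.091, 0.04], [0.491, -0.098, 0.043], [0.491, -0.105, 0.032]], [[0.487, -0.071, 0.04], [0.487, -0.078, 0.037], [0.487, -0.084, 0.04], [0.487, -0.091, 0.037], [0.487, -0.098, 0.039], [0.487, -0.105, 0.031]], [[0.483, -0.071, 0.028], [0.482, -0.077, 0.045], [0.483, -0.084, 0.032], [0.482, -0.091, 0.037], [0.482, -0.098, 0.032], [0.482, -0.105, 0.032]], [[nan, nan, nan], [0.478, -0.077, 0.034], [0.478, -0.084, 0.042], [0.478, -0.091, 0.035], [0.478, -0.098, 0.03], [0.478, -0.105, 0.032]]]
```

View pics/z.png

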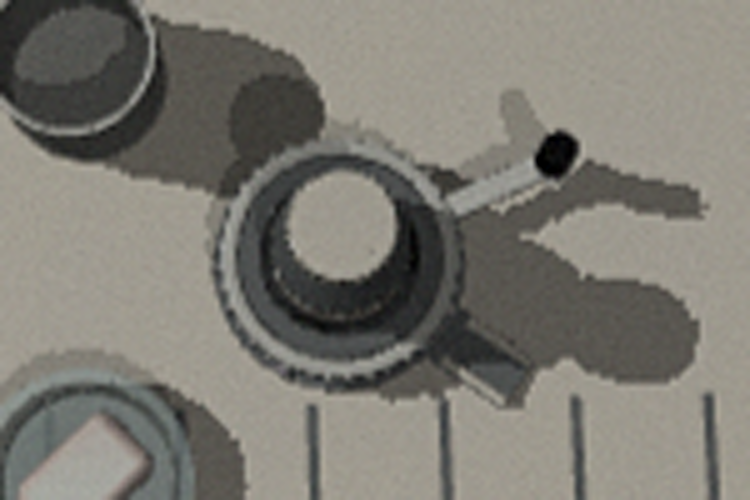

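```bash
cat >> h.py <<'E'
def go(p,yaw_y=None):
    s=manip.observe(); q=s["tool_rot"]; R=Ro.from_quat([q[1],q[2],q[3],q[0]]).as_matrix()
    d=R.T@(np.array(p)-s["eef_pos"]); y=np.degrees(np.arctan2(R[1,1],R[0,1]))
    print("pos",s["eef_pos"].round(4),"z",R[:,2].round(3),"F",s["force"].round(1),"w",round(s["width"],3),"g",round(s["grip_force"],1),"t",round(s["clock"],2))
    print("shift units",(d*10).round(3),"yaw_y",y.round(1), "az units" ,None if yaw_y is None else round((y-yaw_y)/30,3))
E
M='python3 -m creep'
$M '[[[-0.35,-0.32,0],[0,0,0],-1],[[-0.7,-0.63,0],[0,0,0],-1],[[-1,-0.9,0],[0,0,0],-1]]'
$M '[[[-0.3,-0.27,0],[0,0,0.2],-1],[[-0.6,-0.54,0],[0,0,0.4],-1],[[-0.95,-0.85,0],[0,0,0.6],-1],[[-0.95,-0.85,0],[0,0,0.6],-1]]'
python3 -c "
from h import *
go([.55,-.07,.28],22)"
```

```text
clock: 0.35
eef_pos: [0.2306, 0.4424, 0.2445]
tool_rot: [-0.0, 0.145, 0.989, -0.001]
force: [0.4, -1.0, -0.4]
width: 1.001
grip_force: 0.0
clock: 0.68
eef_pos: [0.2997, 0.3304, 0.245]
tool_rot: [0.001, 0.304, 0.953, -0.001]
force: [-0.3, -0.3, -0.1]
width: 0.998
grip_force: 0.0
pos [0.2997 0.3304 0.245 ] z [ 0.001 -0.002 -1.   ] F [-0.3 -0.3 -0.1] w 0.998 g 0.0 t 0.68
shift units [-4.359 -1.817 -0.339] yaw_y 54.6 az units 1.088
```

```bash
M='python3 -m creep'
$M '[[[-0.35,-0.15,0],[0,0,0],-1],[[-0.7,-0.3,-0.05],[0,0,0],-1],[[-1,-0.4,-0.1],[0,0,0],-1]]' >/dev/null
$M '[[[-0.35,-0.15,0],[0,0,0],-1],[[-0.7,-0.3,-0.05],[0,0,0],-1],[[-1,-0.4,-0.1],[0,0,0],-1]]' >/dev/null
$M '[[[-0.35,-0.15,0],[0,0,0.2],-1],[[-0.7,-0.3,0],[0,0,0.4],-1],[[-1,-0.4,-0.1],[0,0,0.6],-1],[[-1,-0.4,-0.1],[0,0,0.6],-1]]'
python3 -c "
from h import *
go([.55,-.07,.28],22)"
```

```text
clock: 1.52
eef_pos: [0.4783, 0.0609, 0.2765]
tool_rot: [0.002, 0.449, 0.894, -0.0]
force: [0.3, -1.1, 0.4]
width: 1.001
grip_force: 0.0
pos [0.4783 0.0609 0.2765] z [ 0.003 -0.002 -1.   ] F [ 0.3 -1.1  0.4] w 1.001 g 0.0 t 1.52
shift units [-1.478 -0.207 -0.031] yaw_y 36.7 az units 0.49
```

```bash
M='python3 -m creep'
$M '[[[-0.3,-0.05,0],[0,0,0.2],-1],[[-0.6,-0.1,0],[0,0,0.4],-1],[[-0.95,-0.15,0],[0,0,0.49],-1],[[-0.95,-0.15,0],[0,0,0.49],-1],[[-0.95,-0.15,0],[0,0,0.49],-1]]'
python3 -c "
from h import *
go([.575,-.11,.28],22); save('wrist','w1')"
```

```text
clock: 1.93
eef_pos: [0.5207, -0.0202, 0.2746]
tool_rot: [-0.001, 0.556, 0.831, -0.0]
force: [-0.1, 0.6, 0.3]
width: 1.001
grip_force: 0.0
pos [ 0.5207 -0.0202  0.2746] z [-0.001  0.001 -1.   ] F [-0.1  0.6  0.3] w 1.001 g 0.0 t 1.93
shift units [-1.037  0.158 -0.055] yaw_y 22.5 az units 0.016
```

View pics/w1.png

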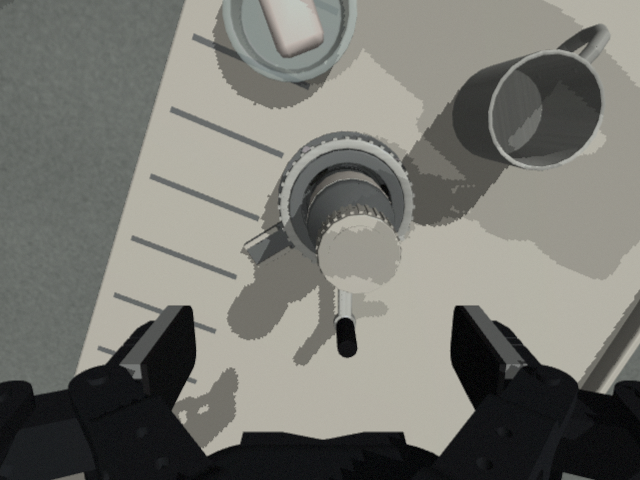

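Wrist view: cap top at (358,253), ring centre ~(346,200), peg top at (347,326), tongue at (262,243). Now fit these.

Run:
```python
from h import *
d=np.load("w1.npz"); C,W=d["C"],d["W"]
def sel(u0,u1,v0,v1,z0,z1,n,f=None):
    w=W[v0:v1,u0:u1]; c=C[v0:v1,u0:u1].astype(int); m=(w[...,2]>z0)&(w[...,2]<z1)
    if f: m&=f(c)
    p=w[m].astype(np.float32); r=cv2.minEnclosingCircle(p[:,:2].copy())
    print(n,len(p),p.mean(0).round(4),"circ",np.round(r[0],4),round(r[1],4),"z",np.percentile(p[:,2],[5,50,95]).round(4)); return p
sel(310,410,205,300,.18,.21,"cap")
sel(330,365,310,345,.085,.12,"pegtop")
p=sel(270,420,125,260,.066,.08,"ringtop")
A=np.c_[2*p[:,:2],np.ones(len(p))]
print(W[243,262],W[248,247],W[236,285])
# ridges: bright pixels near tongue; lever edge
for v in range(236,262,3): print(v,[(int(C[v,u].mean())) for u in range(236,292,4)])
print(W[300,336:356:4].round(4).tolist())
a=C[215:285,225:305,::-1]; cv2.imwrite("pics/z2.png",cv2.resize(a,None,fx=7,fy=7,interpolation=cv2.INTER_CUBIC))
```

```text
cap 5552 [ 0.5361 -0.0122  0.1886] circ [ 0.5371 -0.0138] 0.0232 z [0.1852 0.1889 0.19  ]
pegtop 269 [ 0.5745 -0.1053  0.0963] circ [ 0.577  -0.1101] 0.0081 z [0.0867 0.0968 0.1038]
ringtop 3315 [5.264e-01 3.000e-04 6.870e-02] circ [ 0.537  -0.0128] 0.0535 z [0.0662 0.0688 0.0703]
[ 0.48477028 -0.07765529  0.03548194] [ 0.47410097 -0.08664281  0.0368962 ] [ 0.50134196 -0.06398861  0.03481839]
236 [175, 175, 174, 175, 175, 95, 157, 173, 102, 64, 63, 66, 63, 87]
239 [174, 174, 174, 175, 71, 171, 175, 120, 91, 64, 64, 63, 64, 102]
242 [176, 176, 176, 104, 174, 176, 94, 101, 99, 62, 63, 62, 61, 66]
245 [174, 176, 122, 177, 158, 99, 100, 99, 67, 64, 63, 64, 63, 61]
248 [174, 175, 120, 135, 100, 100, 100, 101, 65, 65, 61, 62, 75, 110]
251 [173, 149, 110, 94, 99, 100, 100, 74, 64, 63, 65, 96, 111, 100]
254 [174, 175, 155, 110, 99, 100, 101, 61, 63, 64, 108, 111, 96, 109]
257 [175, 174, 175, 119, 93, 100, 100, 64, 57, 111, 112, 110, 110, 110]
260 [174, 175, 174, 176, 110, 99, 67, 74, 112, 104, 109, 111, 110, 111]
[[0.568, -0.1051, 0.0301], [0.5653, -0.0919, 0.0598], [0.5685, -0.0907, 0.0597], [0.5713, -0.0887, 0.0614], [0.5818, -0.0992, 0.0306]]
```

View pics/z2.png

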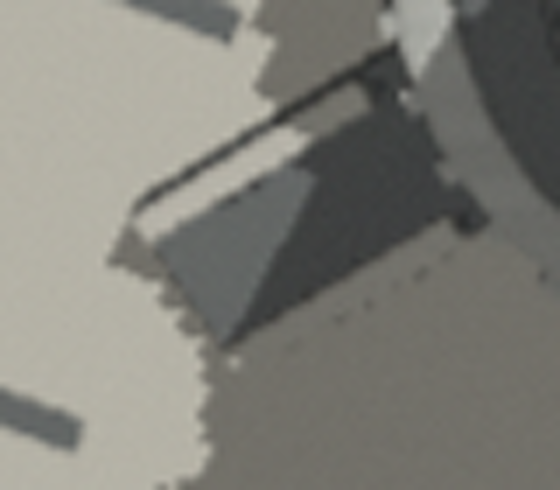

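Run:
```python
from h import *
d=np.load("w1.npz"); M,K=d["M"],d["K"]
A=np.array([.537,-.0135])
def ray(u,v,z):
    r=M[:3,:3]@np.array([(u-K[0,2])/K[0,0],(v-K[1,2])/K[1,1],1]); return (M[:3,3]+r*(z-M[2,3])/r[2])[:2]
def px(zx,zy): return 225+(zx+.5)/7-.5, 215+(zy+.5)/7-.5
for p in [(140,222),(230,350),(188,283),(417,145),(160,230),(300,140)]:
    w=ray(*px(*p),.036); e=w-A; print(p,w.round(4),np.hypot(*e).round(4),np.degrees(np.arctan2(e[1],e[0])).round(1))
go([.5765,-.1106,.16],22)
```

```text
(140, 222) [ 0.4715 -0.0863] 0.0979 -132.0
(230, 350) [ 0.488  -0.0981] 0.0977 -120.1
(188, 283) [ 0.4799 -0.0916] 0.0967 -126.1
(417, 145) [ 0.5004 -0.0633] 0.0618 -126.3
(160, 230) [ 0.4742 -0.0863] 0.0961 -130.8
(300, 140) [ 0.4865 -0.0684] 0.0746 -132.6
pos [ 0.5202 -0.0192  0.2746] z [-0.002  0.001 -1.   ] F [-0.5 -0.4 -0.1] w 0.999 g 0.0 t 1.98
shift units [-1.062  0.17   1.145] yaw_y 22.6 az units 0.018
```

```bash
M='python3 -m creep'
$M '[[[-0.3,0.05,0],[0,0,0],-0.5],[[-0.6,0.1,0],[0,0,0],0],[[-1,0.17,0.1],[0,0,0],0],[[-1,0.17,0.3],[0,0,0],0],[[-1,0.17,0.6],[0,0,0],0],[[-1,0.17,0.95],[0,0,0],0],[[-1,0.17,0.95],[0,0,0],0],[[-1,0.17,0.95],[0,0,0],0]]'
python3 -c "
from h import *
go([.5765,-.1106,.088],22.5)"
```

```text
clock: 2.65
eef_pos: [0.573, -0.1033, 0.1787]
tool_rot: [-0.003, 0.554, 0.832, -0.0]
force: [0.3, 0.6, 0.5]
width: 0.5
grip_force: 0.0
pos [ 0.573  -0.1033  0.1787] z [-0.005  0.002 -1.   ] F [0.3 0.6 0.5] w 0.5 g 0.0 t 2.65
shift units [-0.085  0.008  0.906] yaw_y 22.7 az units 0.005
```

```bash
M='python3 -m creep'
$M '[[[-0.08,0,0.3],[0,0,0],0],[[-0.08,0,0.6],[0,0,0],0],[[-0.08,0,0.9],[0,0,0],0],[[-0.08,0,0.9],[0,0,0],0],[[-0.08,0,0.9],[0,0,0],0.5],[[-0.08,0,0.9],[0,0,0],1],[[-0.08,0,0.9],[0,0,0],1],[[-0.08,0,0.9],[0,0,0],1],[[-0.08,0,0.9],[0,0,0],1],[[-0.08,0,0.9],[0,0,0],1]]' 40
python3 -c "
from h import *
go([.5765,-.1106,.088],22.5)
A=np.array([.537,-.0135])
s=manip.observe();p=s['eef_pos'][:2];e=p-A;print(np.hypot(*e),np.degrees(np.arctan2(e[1],e[0])))
a0=np.arctan2(e[1],e[0])
q=s['tool_rot'];R=Ro.from_quat([q[1],q[2],q[3],q[0]]).as_matrix()
for D in np.r_[7:70:7]:
  a=a0-np.radians(D); t=A+.105*np.array([np.cos(a),np.sin(a)])
  print(D,(R.T@np.r_[t-p,0]*10).round(3),round(D/30,3))
"
```

```text
clock: 3.48
eef_pos: [0.5799, -0.1132, 0.0938]
tool_rot: [0.003, 0.555, 0.832, 0.001]
force: [-0.8, 2.0, 7.9]
width: 0.167
grip_force: 39.5
pos [ 0.5799 -0.1132  0.0938] z [ 0.005 -0.002 -1.   ] F [-0.8  2.   7.9] w 0.167 g 39.5 t 3.48
shift units [ 0.037 -0.021  0.057] yaw_y 22.5 az units 0.001
0.10853681194548288 -66.73911008836141
7 [ 0.042 -0.128 -0.001] 0.233
14 [ 0.063 -0.255 -0.001] 0.467
21 [ 0.1   -0.378 -0.002] 0.7
28 [ 0.152 -0.495 -0.002] 0.933
35 [ 0.218 -0.605 -0.003] 1.167
42 [ 0.296 -0.706 -0.004] 1.4
49 [ 0.387 -0.797 -0.005] 1.633
56 [ 0.487 -0.877 -0.005] 1.867
63 [ 0.597 -0.943 -0.006] 2.1
```

```bash
M='python3 -m creep'
$M '[[[0.03,0,-0.03],[0,0,0],1],[[0.04,-0.06,-0.04],[0,0,0.117],1],[[0.04,-0.128,-0.05],[0,0,0.233],1],[[0.05,-0.19,-0.05],[0,0,0.35],1],[[0.063,-0.255,-0.05],[0,0,0.467],1],[[0.08,-0.317,-0.05],[0,0,0.58],1],[[0.1,-0.378,-0.05],[0,0,0.7],1],[[0.125,-0.437,-0.05],[0,0,0.82],1],[[0.152,-0.495,-0.05],[0,0,0.933],1],[[0.152,-0.495,-0.05],[0,0,0.933],1]]'
cat >> h.py <<'E'
def arc(A,end):
    go([0,0,0]); A=np.array(A)
    s=manip.observe();p=s['eef_pos'][:2];e=p-A;a0=np.arctan2(e[1],e[0]);print(np.hypot(*e),np.degrees(a0))
    q=s['tool_rot'];R=Ro.from_quat([q[1],q[2],q[3],q[0]]).as_matrix()
    for a in np.linspace(a0,np.radians(end),7)[1:]:
        t=A+.105*np.array([np.cos(a),np.sin(a)])
        print(np.degrees(a).round(1),(R.T@np.r_[t-p,0]*10).round(3),round(np.degrees(a0-a)/30,3))
E
python3 -c "
from h import *
arc([.537,-.0135],-126.5)"
```

```text
clock: 4.32
eef_pos: [0.5251, -0.1203, 0.0945]
tool_rot: [0.001, 0.741, 0.671, -0.002]
force: [0.5, -13.7, -18.9]
width: 0.169
grip_force: 41.2
pos [ 0.5251 -0.1203  0.0945] z [-0.    -0.004 -1.   ] F [  0.5 -13.7 -18.9] w 0.169 g 41.2 t 4.32
shift units [ 0.679 -5.344  0.942] yaw_y -5.7 az units None
0.1074869027483754 -96.37804090595317
-101.4 [ 0.03  -0.092 -0.   ] 0.167
-106.4 [ 0.043 -0.183 -0.   ] 0.335
-111.4 [ 0.064 -0.272 -0.   ] 0.502
-116.5 [ 0.093 -0.359 -0.   ] 0.669
-121.5 [ 0.129 -0.444 -0.001] 0.837
-126.5 [ 0.173 -0.525 -0.001] 1.004
```

```bash
python3 -c "
from h import *
arc([.539,-.0165],-126.5)"
```

```text
pos [ 0.5251 -0.1203  0.0945] z [-0.    -0.004 -1.   ] F [  0.5 -13.7 -18.9] w 0.169 g 41.2 t 4.32
shift units [ 0.679 -5.344  0.942] yaw_y -5.7 az units None
0.10475336074278846 -97.64757357695427
-102.5 [ 0.004 -0.088 -0.   ] 0.16
-107.3 [ 0.018 -0.175 -0.   ] 0.321
-112.1 [ 0.039 -0.26  -0.   ] 0.481
-116.9 [ 0.068 -0.344 -0.   ] 0.641
-121.7 [ 0.103 -0.425 -0.   ] 0.801
-126.5 [ 0.145 -0.502 -0.001] 0.962
```

```bash
M='python3 -m creep'
$M '[[[-0.025,-0.045,0.02],[0,0,0.08],1],[[-0.025,-0.09,0.035],[0,0,0.16],1],[[-0.01,-0.175,0.035],[0,0,0.32],1],[[0.01,-0.26,0.035],[0,0,0.48],1],[[0.038,-0.344,0.035],[0,0,0.64],1],[[0.073,-0.425,0.035],[0,0,0.8],1],[[0.115,-0.502,0.035],[0,0,0.96],1],[[0.115,-0.502,0.035],[0,0,0.96],1],[[0.115,-0.502,0.035],[0,0,0.96],1]]' 
python3 -c "
from h import *
arc([.539,-.0165],-126.5)"
```

```text
clock: 5.07
eef_pos: [0.4779, -0.1028, 0.0939]
tool_rot: [0.002, 0.884, 0.467, 0.0]
force: [-4.0, -3.8, 4.5]
width: 0.168
grip_force: 43.7
pos [ 0.4779 -0.1028  0.0939] z [ 0.002 -0.003 -1.   ] F [-4.  -3.8  4.5] w 0.168 g 43.7 t 5.07
shift units [-1.84  -4.532  0.925] yaw_y -34.3 az units None
0.10571664120579836 -125.27631628316765
-125.5 [ 0.007 -0.004 -0.   ] 0.007
-125.7 [ 0.007 -0.007 -0.   ] 0.014
-125.9 [ 0.007 -0.011 -0.   ] 0.02
-126.1 [ 0.008 -0.015 -0.   ] 0.027
-126.3 [ 0.008 -0.019 -0.   ] 0.034
-126.5 [ 0.008 -0.022 -0.   ] 0.041
```

```bash
M='python3 -m creep'
$M '[[[0,-0.025,0],[0,0,0.04],1],[[0,-0.025,0],[0,0,0.04],1],[[0,-0.025,0],[0,0,0.04],1],[[0,-0.02,0],[0,0,0.04],0.3],[[0,-0.015,0],[0,0,0.04],0],[[0,-0.015,0],[0,0,0.04],0],[[0,-0.015,-0.3],[0,0,0.04],0],[[0,-0.015,-0.6],[0,0,0.04],0],[[0,-0.015,-1],[0,0,0.04],-0.5],[[0,-0.015,-1],[0,0,0.04],-1]]'
$M '[[[0.1,0,-0.4],[0,0,0],-1],[[0,0,-0.8],[0,0,0],-1],[[-0.35,0,-0.9],[0,0,0],-1],[[-0.35,0,-0.9],[0,0,0],-1],[[-0.35,0,-0.9],[0,0,0],-1]]'
python3 -c "
from h import *
go([.539,-.0165,.28],-35); save('wrist','w2')"
```

```text
clock: 5.9
eef_pos: [0.4801, -0.1022, 0.1995]
tool_rot: [0.005, 0.889, 0.458, 0.004]
force: [1.1, -1.8, 1.6]
width: 0.767
grip_force: 0.0
clock: 6.32
eef_pos: [0.4558, -0.13, 0.2828]
tool_rot: [0.001, 0.889, 0.457, 0.001]
force: [-0.9, 1.1, -0.0]
width: 0.997
grip_force: 0.0
pos [ 0.4558 -0.13    0.2828] z [ 0.002 -0.001 -1.   ] F [-0.9  1.1 -0. ] w 0.997 g 0.0 t 6.32
shift units [1.407 0.015 0.029] yaw_y -35.6 az units -0.02
```

View pics/w2.png

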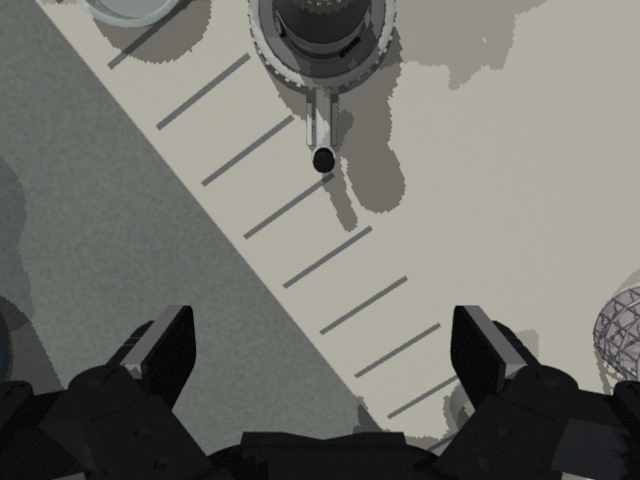

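Wrist view: lever (320,120) with peg at (323,160) lies between the tongue's ridges (309 and 334). Check the edges in numbers.

Run:
```python
from h import *
d=np.load("w2.npz"); C,W=d["C"],d["W"]; A=np.array([.537,-.0135])
for v in (105,120,135):
    w=W[v,300:348]; g=C[v,300:348].mean(-1).astype(int); print(v,g.tolist())
    z=w[:,2]; m=(z>.052)&(z<.07); t=(z>.033)&(z<.05)
    for n,k in (("lever",m),("tongue",t)):
        p=w[k][:,:2]-A; a=np.degrees(np.arctan2(p[:,1],p[:,0])); print(n,k.sum(),np.where(k)[0][[0,-1]]+300,a.min().round(2),a.max().round(2))
a=C[80:180,270:380,::-1]; cv2.imwrite("pics/z3.png",cv2.resize(a,None,fx=5,fy=5,interpolation=cv2.INTER_CUBIC))
```

```text
105 [106, 106, 108, 106, 107, 106, 98, 106, 109, 110, 110, 93, 73, 65, 65, 71, 89, 105, 109, 110, 110, 111, 111, 109, 107, 109, 110, 110, 105, 100, 71, 52, 78, 85, 86, 92, 94, 78, 95, 107, 105, 106, 107, 107, 107, 106, 107, 107]
lever 16 [315 330] -129.91 -119.76
tongue 15 [306 336] -136.78 -115.14
120 [170, 156, 151, 163, 157, 121, 107, 157, 174, 173, 173, 137, 98, 90, 99, 100, 138, 165, 172, 173, 174, 174, 174, 130, 141, 152, 124, 110, 106, 100, 74, 53, 76, 84, 84, 85, 79, 71, 77, 80, 82, 81, 80, 83, 80, 81, 79, 80]
lever 16 [315 330] -129.33 -120.58
tongue 15 [306 336] -135.12 -116.66
135 [168, 169, 170, 169, 172, 169, 150, 164, 173, 173, 173, 136, 84, 91, 100, 93, 135, 160, 170, 170, 174, 175, 174, 171, 162, 148, 144, 146, 140, 123, 86, 61, 78, 84, 82, 83, 72, 79, 81, 81, 80, 81, 81, 80, 94, 103, 105, 109]
lever 15 [316 330] -128.36 -121.19
tongue 16 [306 336] -133.92 -117.78
```

View pics/z3.png

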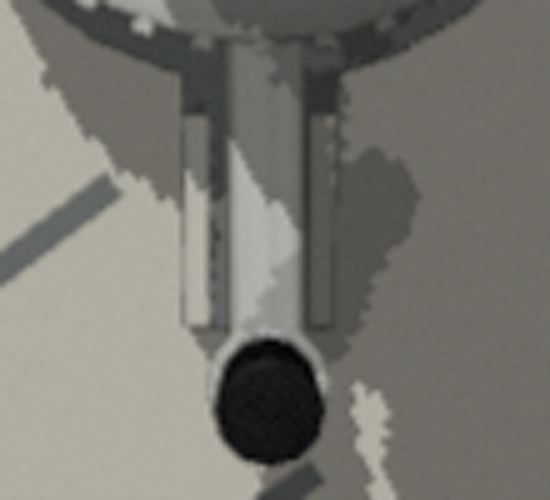

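Lever is about 1° (~0.02 rad) short of the mark; I nudge it a little further.

```bash
M='python3 -m creep'
$M '[[[0.35,0,0.2],[0,0,0],-0.5],[[0.35,0,0.6],[0,0,0],0],[[0.35,0,0.9],[0,0,0],0],[[0.35,0,0.9],[0,0,0],0]]' >/dev/null
$M '[[[0,0,0.3],[0,0,0],0],[[0,0,0.6],[0,0,0],0],[[0,0,1],[0,0,0],0],[[0,0,1],[0,0,0],0],[[0,0,1],[0,0,0],1],[[0,0,1],[0,0,0],1],[[0,0,1],[0,0,0],1],[[0,0,1],[0,0,0],1]]' 40
python3 -c "
from h import *
arc([.539,-.0165],-126.5)"
```

```text
clock: 7.37
eef_pos: [0.4778, -0.1013, 0.0943]
tool_rot: [0.002, 0.889, 0.458, 0.001]
force: [-0.2, 0.1, 2.0]
width: 0.168
grip_force: 39.6
pos [ 0.4778 -0.1013  0.0943] z [ 0.004 -0.002 -1.   ] F [-0.2  0.1  2. ] w 0.168 g 39.6 t 7.37
shift units [-1.948 -4.483  0.922] yaw_y -35.5 az units None
0.10454183776409312 -125.83547962548144
-125.9 [-0.005 -0.002 -0.   ] 0.004
-126.1 [-0.005 -0.004 -0.   ] 0.007
-126.2 [-0.005 -0.006 -0.   ] 0.011
-126.3 [-0.004 -0.008 -0.   ] 0.015
-126.4 [-0.004 -0.01  -0.   ] 0.018
-126.5 [-0.004 -0.012 -0.   ] 0.022
```

```bash
M='python3 -m creep'
$M '[[[0,-0.02,0],[0,0,0.03],1],[[0,-0.036,0],[0,0,0.05],1],[[0,-0.036,0],[0,0,0.05],1],[[0,-0.036,0],[0,0,0.05],1]]'
python3 -c "
from h import *
arc([.539,-.0165],-127)"|sed -n 1,3p
```

```text
clock: 7.7
eef_pos: [0.4758, -0.0999, 0.0943]
tool_rot: [0.003, 0.895, 0.446, 0.002]
force: [4.5, -1.2, -0.2]
width: 0.172
grip_force: 39.6
pos [ 0.4758 -0.0999  0.0943] z [ 0.007 -0.003 -1.   ] F [ 4.5 -1.2 -0.2] w 0.172 g 39.6 t 7.7
shift units [-2.069 -4.408  0.908] yaw_y -37.0 az units None
0.1045759049580419 -127.14757224455353
```

```bash
M='python3 -m creep'
$M '[[[0,-0.03,0],[0,0,0.05],0.4],[[0,-0.025,0],[0,0,0.05],0],[[0,-0.025,0],[0,0,0.05],0],[[0,-0.025,-0.3],[0,0,0.05],0],[[0,-0.025,-0.6],[0,0,0.05],-0.5],[[0,-0.025,-1],[0,0,0.05],-1],[[0,-0.025,-1],[0,0,0.05],-1]]'
$M '[[[-0.1,0,-0.4],[0,0,0],-1],[[-0.1,0,-0.7],[0,0,0],-1],[[-0.1,0,-0.7],[0,0,0],-1],[[0.3,0,-0.7],[0,0,0],-1],[[0.6,0,-0.7],[0,0,0],-1],[[0.6,0,-0.7],[0,0,0],-1],[[0.6,0,-0.7],[0,0,0],-1]]'
python3 -c "
from h import *
go([.539,-.0165,.25],-36); save('wrist','w3')
"
python3 - <<'E'
from h import *
d=np.load("w3.npz"); C,W=d["C"],d["W"]
m=(W[...,2]>.183)&(W[...,2]<.2)&(np.hypot(W[...,0]-.538,W[...,1]+.015)<.04); p=W[m].astype(np.float32)
print(len(p),cv2.minEnclosingCircle(p[:,:2].copy()),np.percentile(p[:,2],[5,50,95]))
w=W[(W[...,2]>.05)&(W[...,2]<.065)&(np.hypot(W[...,0]-.537,W[...,1]+.0135)>.065)&(np.hypot(W[...,0]-.537,W[...,1]+.0135)<.09)]-[.537,-.0135,0]
a=np.degrees(np.arctan2(w[:,1],w[:,0])); print(len(a),a.mean(),np.percentile(a,[3,97]))
E
```

```text
clock: 8.28
eef_pos: [0.4753, -0.0989, 0.1997]
tool_rot: [0.005, 0.9, 0.435, 0.004]
force: [2.2, 0.1, 1.2]
width: 0.9
grip_force: 0.0
clock: 8.87
eef_pos: [0.5089, -0.0491, 0.2615]
tool_rot: [0.0, 0.9, 0.436, -0.0]
force: [-0.1, -0.6, -0.7]
width: 1.002
grip_force: 0.0
pos [ 0.5089 -0.0491  0.2615] z [-0. -0. -1.] F [-0.1 -0.6 -0.7] w 1.002 g 0.0 t 8.87
shift units [0.442 0.035 0.115] yaw_y -38.3 az units -0.077
7113 ((0.5370985865592957, -0.01381633710116148), 0.02302323840558529) [0.1874668  0.18892525 0.19010628]
447 -126.00813412470242 [-130.33045969 -121.81373993]
```

```bash
M='python3 -m creep'
$M '[[[0.2,0.02,0],[0,0,0],-1],[[0.41,0.03,0],[0,0,0],-1],[[0.41,0.03,0],[0,0,0],-1],[[0.41,0.03,0.3],[0,0,0],-1],[[0.41,0.03,0.6],[0,0,0],-1],[[0.41,0.03,0.6],[0,0,0],-1]]'
python3 -c "
from h import *
go([.5375,-.0145,.172],-36)
"
```

```text
clock: 9.42
eef_pos: [0.532, -0.0199, 0.1959]
tool_rot: [-0.003, 0.901, 0.434, -0.004]
force: [-1.6, 0.8, -1.2]
width: 1.003
grip_force: 0.0
pos [ 0.532  -0.0199  0.1959] z [-0.01   0.002 -1.   ] F [-1.6  0.8 -1.2] w 1.003 g 0.0 t 9.42
shift units [0.077 0.012 0.239] yaw_y -38.5 az units -0.083
```

```bash
M='python3 -m creep'
$M '[[[0.02,0,0.12],[0,0,0],-1],[[0.04,0.01,0.22],[0,0,0],-1],[[0.04,0.01,0.22],[0,0,0],-1],[[0.04,0.01,0.22],[0,0,0],0],[[0.04,0.01,0.22],[0,0,0],0],[[0.04,0.01,0.22],[0,0,0],0.3],[[0.04,0.01,0.22],[0,0,0],0.3],[[0.04,0.01,0.22],[0,0,0],1],[[0.04,0.01,0.22],[0,0,0],1],[[0.04,0.01,0.22],[0,0,0],1]]' 70
python3 -c "
from h import *
go([.5375,-.0145,.165],-36); save('wrist','w4')
"
```

```text
clock: 10.25
eef_pos: [0.5392, -0.0165, 0.1808]
tool_rot: [-0.001, 0.9, 0.435, -0.0]
force: [-5.0, 4.2, 6.6]
width: 0.489
grip_force: 69.9
pos [ 0.5392 -0.0165  0.1808] z [-0.001  0.001 -1.   ] F [-5.   4.2  6.6] w 0.489 g 69.9 t 10.25
shift units [ 0.005 -0.026  0.158] yaw_y -38.4 az units -0.081
```

View pics/w4.png

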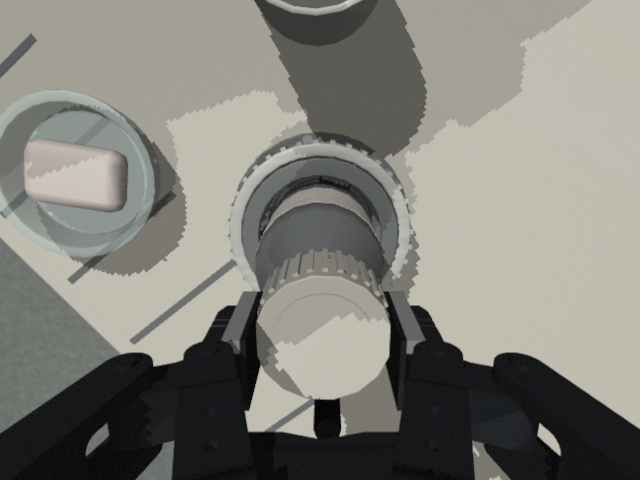

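Cap sits squarely between the pads (cap top centre about (323,345)), peg seen behind at (327,415). Press now with a firmer grip.

```bash
M='python3 -m creep'
$M '[[[0,-0.01,0],[0,0,0],1],[[0,-0.01,0],[0,0,0],1],[[0,-0.01,0.03],[0,0,0],1],[[0,-0.01,0.06],[0,0,0],1],[[0,-0.01,0.085],[0,0,0],1],[[0,-0.01,0.085],[0,0,0],1],[[0,-0.01,0.085],[0,0,0],1]]' 110
python3 -c "
from h import *
go([.5375,-.0145,.165],-36)
"
```

```text
clock: 10.88
eef_pos: [0.5393, -0.0165, 0.1741]
tool_rot: [0.0, 0.9, 0.435, 0.001]
force: [-7.6, 2.3, 14.9]
width: 0.479
grip_force: 111.2
pos [ 0.5393 -0.0165  0.1741] z [ 0.002 -0.    -1.   ] F [-7.6  2.3 14.9] w 0.479 g 111.2 t 10.88
shift units [ 0.004 -0.026  0.091] yaw_y -38.4 az units -0.081
```

```bash
M='python3 -m creep'
$M '[[[0,-0.01,0],[0,0,-0.12],1],[[0,-0.01,0],[0,0,-0.25],1],[[0,-0.01,0],[0,0,-0.38],1],[[0,-0.01,0],[0,0,-0.5],1],[[0,-0.01,0],[0,0,-0.63],1],[[0,-0.01,0],[0,0,-0.75],1],[[0,-0.01,0],[0,0,-0.88],1],[[0,-0.01,0],[0,0,-1],1],[[0,-0.01,0],[0,0,-1],1]]'
python3 -c "
from h import *
go([.539,-.0165,.174],28)
print(manip.observe()['torque'].round(2))"
```

```text
clock: 11.63
eef_pos: [0.5398, -0.016, 0.1747]
tool_rot: [0.002, 0.756, 0.654, 0.002]
force: [-4.3, 2.3, 15.2]
width: 0.477
grip_force: 111.1
pos [ 0.5398 -0.016   0.1747] z [ 0.005 -0.001 -1.   ] F [-4.3  2.3 15.2] w 0.477 g 111.1 t 11.63
shift units [-0.007 -0.007  0.007] yaw_y -8.2 az units -1.208
[0.44 0.58 0.13]
```

```bash
M='python3 -m creep'
$M '[[[0,0,0],[0,0,-0.12],1],[[0,0,0],[0,0,-0.25],1],[[0,0,0],[0,0,-0.38],1],[[0,0,0],[0,0,-0.5],1],[[0,0,0],[0,0,-0.63],1],[[0,0,0],[0,0,-0.75],1],[[0,0,0],[0,0,-0.88],1],[[0,0,0],[0,0,-1],1],[[0,0,0],[0,0,-1],1]]'
python3 -c "
from h import *
go([.539,-.0165,.174],28)
print(manip.observe()['torque'].round(2)); save('wrist','w5')"
```

```text
clock: 12.38
eef_pos: [0.5403, -0.016, 0.175]
tool_rot: [0.003, 0.561, 0.828, 0.001]
force: [-2.1, 3.2, 13.9]
width: 0.479
grip_force: 111.0
pos [ 0.5403 -0.016   0.175 ] z [ 0.006 -0.001 -1.   ] F [-2.1  3.2 13.9] w 0.479 g 111.0 t 12.38
shift units [ 0.    -0.014  0.009] yaw_y 21.7 az units -0.209
[0.47 0.37 0.03]
```

View pics/w5.png

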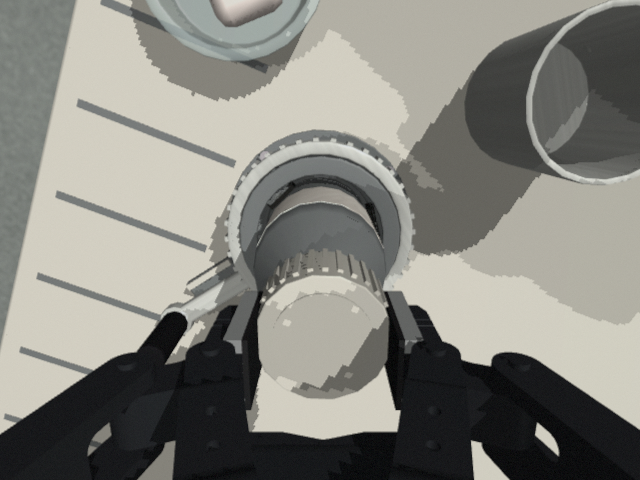

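Cap still centred in the pads, the lever is still over its tongue (185,310); 60° turned at low torque. A little more, then lift gently.

```bash
M='python3 -m creep'
$M '[[[0,0,0],[0,0,-0.1],1],[[0,0,0],[0,0,-0.2],1],[[0,0,0],[0,0,-0.2],1],[[0,0,-0.04],[0,0,-0.2],1],[[0,0,-0.08],[0,0,-0.2],1],[[0,0,-0.12],[0,0,-0.2],1],[[0,0,-0.16],[0,0,-0.2],1],[[0,0,-0.2],[0,0,-0.2],1],[[0,0,-0.2],[0,0,-0.2],1]]'
python3 -c "
from h import *
go([.539,-.0165,.174],28)"
```

```text
clock: 13.18
eef_pos: [0.5382, -0.0162, 0.192]
tool_rot: [0.0, 0.519, 0.855, 0.0]
force: [0.4, 0.2, 0.5]
width: 0.477
grip_force: 110.8
pos [ 0.5382 -0.0162  0.192 ] z [ 0.001 -0.    -1.   ] F [0.4 0.2 0.5] w 0.477 g 110.8 t 13.18
shift units [-0.006  0.006  0.18 ] yaw_y 27.5 az units -0.016
```

```bash
M='python3 -m creep'
$M '[[[0,0,-0.15],[0,0,0],1],[[0,0,-0.32],[0,0,0],1],[[0,0,-0.5],[0,0,0],1],[[0,0,-0.68],[0,0,0],1],[[0,0,-0.83],[0,0,0],1],[[0,0,-0.83],[0,0,0],1],[[0,0,-0.83],[0,0,0],1],[[0,0,-0.83],[0,0,0],1]]' 60
python3 - <<'E'
from h import *
go([.539,-.0165,.275],28); save('wrist','w6')
C1=save('side','s6')[0]; C2,W,_,_=save('top','t6')
m=lambda a,b:(W[...,2]>a)&(W[...,2]<b)&(np.hypot(W[...,0]-.538,W[...,1]+.015)<.035)
p=W[m(.25,.31)]; print("cap",len(p),p.mean(0) if len(p) else 0)
im=np.hstack([cv2.resize(C1[180:330,270:420],(400,400)),cv2.resize(np.load('w6.npz')['C'],(400,400))])
cv2.imwrite("pics/end.png",im[...,::-1])
E
```

```text
clock: 13.85
eef_pos: [0.5374, -0.016, 0.2729]
tool_rot: [-0.001, 0.519, 0.855, -0.0]
force: [0.1, 0.2, 0.1]
width: 0.478
grip_force: 110.8
pos [ 0.5374 -0.016   0.2729] z [-0.002  0.    -1.   ] F [0.1 0.2 0.1] w 0.478 g 110.8 t 13.85
shift units [-0.012  0.012 -0.021] yaw_y 27.5 az units -0.016
cap 2 [ 0.50525599 -0.02362732  0.29032419]
```

View pics/end.png

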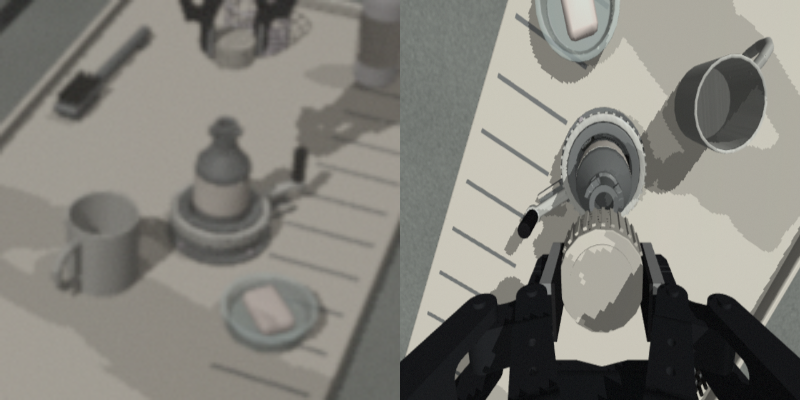

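The cap is held level above the open neck, the bottle stands upright, and the mug and ashtray are where they were. Check the lever angle in the last picture, then hand in.

Run:
```python
from h import *
W=np.load("w6.npz")["W"]; r=np.hypot(W[...,0]-.537,W[...,1]+.0135)
w=W[(W[...,2]>.05)&(W[...,2]<.065)&(r>.065)&(r<.09)]-[.537,-.0135,0]
a=np.degrees(np.arctan2(w[:,1],w[:,0])); a=a[abs(a+126)<12]; print(len(a),a.mean(),np.percentile(a,[3,97]))
if abs(np.median(a)+126)<2: print(manip.job_done())
```

```text
447 -126.55168490417812 [-130.80058421 -121.9526625 ]
the job is handed in; nothing more can be done
None
```

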